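# Knock the die out of the pasta extruder barrel

### The job

The die is stuck in the pasta extruder's barrel on its knock-out stand. Take the wooden pusher, drive the die slowly down out of its seat until you feel it land on the catch below, and lean on it there with about 15 newtons for a second, never more than 24. Then draw the pusher out and stand it back fully down in its holder, without hitting the barrel hard or disturbing the other things.

Things in the scene. Friction and masses are not known exactly. Their poses are not given: they have to be found in the camera images.
- stand: Fixed knock-out stand: wooden base 110 x 130 x 14 mm, two steel columns (50 mm either side of the centre along its y), wooden bridge (top at 106 mm) holding an upright steel barrel, 45 mm outside, from 70 to 145 mm above the origin. Origin: centre of the base's underside, on the barrel's axis; z up.
- barrel_mouth (a point): Centre of the barrel's top rim, on the bore axis, 145 mm above the worktop. The bore flares here like a funnel, about 40 mm across at the rim, narrowing over the top 15 mm; the lower 60 mm are straight, 25 mm in diameter.
- barrel_end (a point): Centre of the barrel's lower end, 70 mm above the worktop. Under it, on the bore axis, is the catch: a rubber pad 36 mm across on a screw post. Its height differs every time: the pad lies 18 to 36 mm below this point, and no reading tells where. It is stiffly sprung: sinks 1 mm for each 4 N, hard against its stop after 6 mm.
- die (a joint): How far (m) the brass die is driven down: 0 = its lower face flush with the barrel's lower end, at most 0.044; starts at 0 to 0.005. The die is a solid plug, 23 mm across, 45 mm long. Its seals grip: moving it takes about 5 N plus 1.5 N per 10 mm/s; it stays where left. It has landed on the catch when the resistance rises clearly above this.
- die_top (a point): Centre of the die's flat upper face, the face to push on; on the bore axis, 45 mm above the die's lower face, so 115 mm above the worktop when joint die reads 0 and lower by its value.
- pusher: Loose turned wooden rod, 70 to 140 g, upright in its holder at the start. Origin: centre of its lower tip; z up along the rod. Shaft 22 mm across (chamfered tip) up to 95 mm; flange 42 mm across from 95 to 102 mm; handle 26 mm across from 102 to 147 mm. Take the handle from above; fingertips close above the flange bear on it when pushing.
- pusher_tip (a point): Centre of the pusher's lower tip (same point as its origin).
- holder: Fixed wooden block, 72 x 72 x 55 mm, with one round upright hole in the middle: 25 mm in diameter, 45 mm deep, its floor 10 mm above the worktop, mouth slightly chamfered. Origin: centre of the underside. The pusher stands in it.
- holder_hole0 (a point): Centre of the mouth of the holder's hole, 55 mm above the worktop.
- spice: Bystander, not to be disturbed: spice jar with a red cap, 41 mm across, 109 mm tall; origin at the centre of its underside.
- salt: Bystander, not to be disturbed: glass shaker with a domed metal top, 44 mm across, 90 mm tall; origin at the centre of its underside.
- beans: Bystander, not to be disturbed: food tin, 57 mm across, 72 mm tall; origin at the centre of its underside.
- honey: Bystander, not to be disturbed: glass jar with a screw lid, 65 mm across, 114 mm tall; origin at the centre of its underside.
Not all that is in view belongs to the job. What is shaped like the holder but black is not meant.

How it is judged:
On the way, in this order (a step that is already met when the one before it is completed fails the run):
1. the pusher's tip is inside the barrel's straight bore, on its axis, with the die not yet driven to the catch (horizontal distance between pusher_tip and barrel_mouth below 0.005 m and z of pusher_tip in the frame of barrel_mouth below -0.018 m and value of joint die below 0.015 m), for 0.05 s.
2. the pusher presses the die on the catch with more than 11 N while the die stands still (contact force between pusher and die above 11 N and velocity of joint die below 0.003 m/s and value of joint die above 0.016 m), for 0.3 s.
At the end, for the whole second after the job is handed in: The die, once pressed on the catch with over 11 N, stays driven down by more than 16 mm; the pusher stands at rest in the holder's hole, its tip within 6 mm of the hole's axis and at least 40 mm below its mouth, tilted less than 0.12 rad (value of joint die above 0.016 m and horizontal distance between pusher_tip and holder_hole0 below 0.006 m and z of pusher_tip in the frame of holder_hole0 below -0.04 m and angle between pusher's own z axis and vertical below 0.12 rad and linear speed of pusher below 0.02 m/s); the robot touches nothing.
It fails at once if the pusher presses on the die with more than 24 N (contact force between pusher and die above 24 N).
It fails at once if the pusher hits or wedges against the stand, barrel and die together, with more than 28 N (contact force between pusher and stand above 28 N).
It fails at once if the fingers push the die (contact force between the fingers and die above 1 N).
It fails at once if a bystander is moved more than 30 mm (distance of any of spice, salt, beans, honey from where it was at the start of the episode above 0.03 m).
It also fails if it takes over 69 s, if anything falls off the work surface, if the arm or the gripper's body presses on something with over 40 N, if the wrist force passes 120 N, or if a joint passes its speed limit or range.

### The arm

A 7-joint arm with a two-finger parallel gripper is mounted at the origin on a cart in front of the work surface, level with it; the furniture and walls round the work are solid. World frame = base frame: x ahead of the robot, y to its left, z up, the work surface at z = 0. Lengths are in m, angles in rad, forces in N, time in s.
With the tool pointing down it reaches from about 0.375 to 0.925 m from the base axis. Payload 3.1 kg.
Tool frame: the origin (TCP) lies between the finger pads; the fingertips stand env.tip_reach ahead of it and the grasp point (between the pads) lies 11 mm behind it (env.tip_reach is the distance from the TCP to the fingertips, in m); y points along the fingers, x is the direction in which the jaws open and shut, and the axes are right-handed (so a half turn about y gives the same grasp; the last joint's range is limited). The gripper opens to 85 mm and grips with 20 to 120 N. Pads are 22 mm wide; open, the fingers measure 114 mm over their backs; the gripper's body (76 mm by 85 mm) begins 54 mm behind the grasp point. The pads swing forward as they close: fully open they stand 13 mm farther back than shut.
Start: joints at [1.185, 0.383, 0.044, 1.598, -0.018, 1.161, -0.05], TCP at [0.185, -0.623, 0.239] pointing down, gripper open.
Joint ranges: [-2.61, 2.61], [-0.41, 2.15], [-1.48, 1.57], [0, 2.5], [-1.57, 4.71], [0.05, 1.97], [-2.85, 2.85]. Speed limits (rad/s): [2.79, 2.79, 3.14, 3.14, 3.14, 3.14, 3.14].

### API

Orientations are given as a rotation vector (axis times angle).
In Python, from plant import env, optics, workorder gives the robot as it stands.
- The arm moves only by the shell command python3 -m crank 'ROWS' [FORCE]. ROWS is JSON, a list of rows, each an object of numbers: "claw": the finger opening in m, from 0 to 0.0854; "tx", "ty", "tz": the shift along the world's x, y, z in m; "ax", "ay", "az": the turn, a rotation vector about the world's x, y, z in rad. In form: [{"claw": .., "tx": .., "ty": .., "tz": .., "ax": .., "ay": .., "az": ..}, ...]. A call has 1 to 5 rows; each row is the pose to reach, as a shift and turn from the pose commanded when the call began; what a row does not reach only later rows make up. A row lasts 1/12 s, in which the tool goes at most 41.7 mm and 7.16 degrees, less where a joint would pass 70% of its speed; a pose out of reach is approached as far as the arm can. A call with a gripper value outside its range is refused whole. The fingers move at their own pace and stop on an object; FORCE is the grip in N (left out, the last holds). Time passes only in rows, so rows that repeat a pose let the fingers close. It gives the time, the measured TCP pose, the force and the opening at its end, in the units of the state.
- env.observe(): the state, without advancing time (a new reading comes with each control period).
- optics.capture(name): name is "scene" or "top"; returns the picture (480x640x3 uint8, red, green, blue); there is no depth.
- optics.camera_params(name): a dict with "mtx" (3x3 intrinsics, pixels), "k1" (the pictures are not rectified: a ray, as slopes to the right and down, at radius r is drawn at 1 + k1 r^2 times it, then the intrinsics apply), "origin" and "rotation" of the camera in the world. Camera axes: x right, y up, looking along -z (the intrinsics and any distortion apply to the point x, -y, -z); pixel columns grow to the right and rows downward; lengths in m; the calibration is good to about 2 mm. A picture is of the moment at which its call begins. camera_params takes no time and is no camera call.
- workorder.finish_job(): hands the job in, once; it reports no verdict.
The state is a dict: "time_s": time; "joints": joint angles; "qd": joint speeds; "tau": joint torques, N m; "tcp_pos": TCP position; "tcp_rot": TCP orientation; "ft_force": force on the tool from outside, world axes, zero at the start; "wrist_torque": the same for the moment, N m; "grip_width": finger opening in m.
Only numpy, scipy, OpenCV 4.12 (cv2) and the standard library are available. Lean on these libraries where they do the work, as an engineer would, in place of code of your own. Each camera call takes 0.05 s, during which the arm holds its last target. There are 200 camera calls.

## Working session

There is one attempt and no reset: what is moved stays moved. The work goes in short steps, Python scripts to look and compute and a shell command to move; the robot and the scene stay as the last step left them, time stands still between calls to the robot, and variables do not carry over. Pictures are saved under pics/ and viewed, about 8 in all and at most 12, crops included, and the job is handed in when it is done.

```bash
ls; mkdir -p pics; python3 - <<'E'
from plant import env, optics, workorder
import cv2
for n in ("scene","top"):
    im=optics.capture(n); cv2.imwrite(f"pics/{n}0.png",im[:,:,::-1])
    p=optics.camera_params(n); print(n,p)
print(env.observe(), env.tip_reach)
E
```

```text
pics
scene {'mtx': array([[606.47120695,   0.        , 327.03738655],
       [  0.        , 606.47120695, 225.08797665],
       [  0.        ,   0.        ,   1.        ]]), 'k1': -0.09295232553832293, 'origin': array([-0.09671537,  0.65477439,  0.8456093 ]), 'rotation': array([ 0.42154188, -1.11111508, -2.21439258])}
top {'mtx': array([[537.81469061,   0.        , 322.35695824],
       [  0.        , 537.81469061, 238.25764837],
       [  0.        ,   0.        ,   1.        ]]), 'k1': -0.1560682951353487, 'origin': array([ 0.44542713, -0.11905636,  1.25056776]), 'rotation': array([ 0.07010711, -0.04295729, -1.55052657])}
{'time_s': 0.1, 'joints': array([ 1.18518453,  0.38377888,  0.04380372,  1.59941314, -0.01787892,
        1.16122323, -0.04987773]), 'qd': array([ 0.00136045, -0.0012376 ,  0.00178841, -0.00521098, -0.00010127,
       -0.00107085,  0.00077958]), 'tau': array([ 2.96103804e-03, -4.34728897e+01,  1.02950033e+00, -2.50453949e+01,
        1.08915952e-02,  5.49923483e-03,  1.80354061e-05]), 'tcp_pos': array([ 0.18427999, -0.62245235,  0.23799746]), 'tcp_rot': array([-1.33038514,  0.99598988, -0.99262376]), 'ft_force': array([-0.2811586 ,  0.12036006,  0.6592808 ]), 'wrist_torque': array([ 0.00906708,  0.01188508, -0.0560489 ]), 'grip_width': 0.08554523584222784} 0.008
```

View pics/scene0.png

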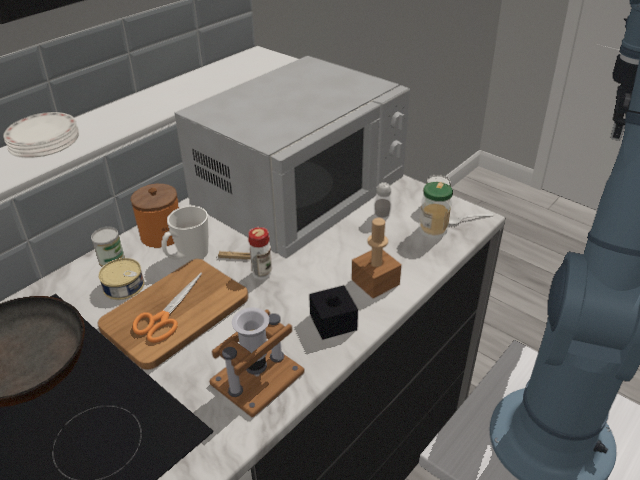

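View pics/top0.png

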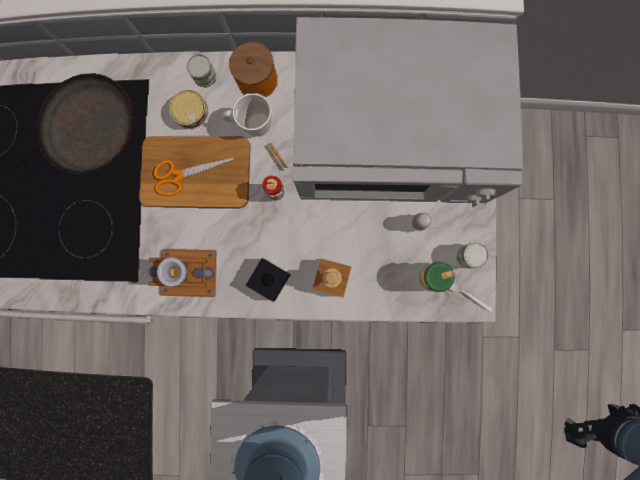

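The pusher stands in the brown holder: scene (377,262), top (333,277). The black look-alike is at scene (333,312), top (268,280), and it isn't meant. The stand's barrel is at scene (251,325), top (172,272). Next is one enlarged composite to confirm this and pick pixels.

```bash
python3 - <<'E'
import cv2, numpy as np
s=cv2.imread("pics/scene0.png");t=cv2.imread("pics/top0.png")
def c(im,u,v): # 100x75 crop x4
    return cv2.resize(im[v:v+75,u:u+100],None,fx=4,fy=4,interpolation=cv2.INTER_CUBIC)
o=np.vstack([np.hstack([c(s,330,215),c(s,205,300)]),np.hstack([c(t,285,240),c(t,140,235)])])
cv2.imwrite("pics/crop1.png",o)
E
cat > h.py <<'E'
import cv2, numpy as np
from scipy.spatial.transform import Rotation as R
from plant import optics
P={n:optics.camera_params(n) for n in("scene","top")}
def ray(n,uv):
    p=P[n];K=p["mtx"]
    a=cv2.undistortPoints(np.array([[uv]],float),K,np.array([p["k1"],0,0,0.]))[0,0]
    d=R.from_rotvec(p["rotation"]).apply([a[0],-a[1],-1]);return p["origin"],d/np.linalg.norm(d)
def at_z(n,uv,z):
    o,d=ray(n,uv);return o+d*(z-o[2])/d[2]
def tri(a,b):
    A=[];B=[]
    for n,uv in(("scene",a),("top",b)):
        o,d=ray(n,uv);M=np.eye(3)-np.outer(d,d);A.append(M);B.append(M@o)
    x=np.linalg.lstsq(np.vstack(A),np.hstack(B),rcond=None)[0];return x
def proj(n,X):
    p=P[n];c=R.from_rotvec(p["rotation"]).inv().apply(np.array(X)-p["origin"])
    a=np.array([c[0],-c[1]])/-c[2];a=a*(1+p["k1"]*(a@a));K=p["mtx"]
    return K[0,0]*a[0]+K[0,2],K[1,1]*a[1]+K[1,2]
E
```

```text
(no output)
```

View pics/crop1.png

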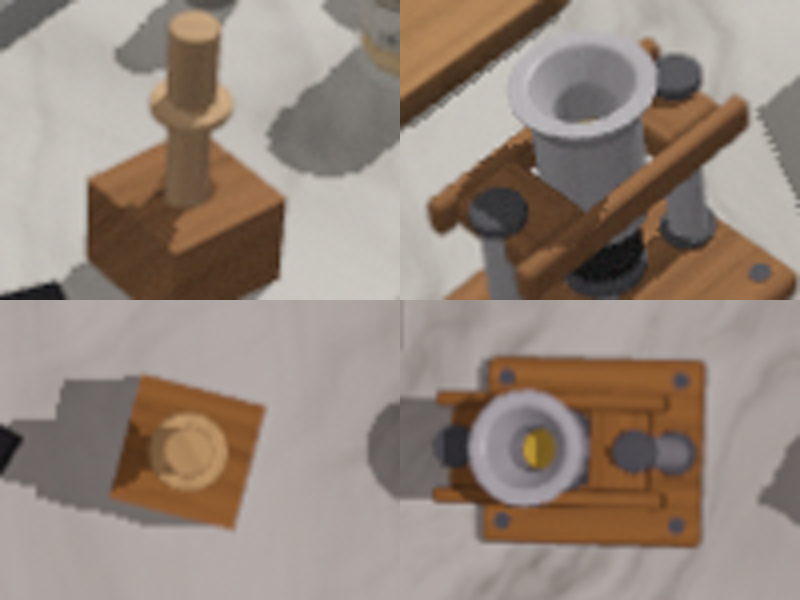

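The crop confirms the brown holder with the pusher in it, and the barrel with the brass die inside. Now triangulating.

```bash
python3 - <<'E'
from h import *
from plant import env
np.set_printoptions(precision=4,suppress=True)
print("handle top",tri((378.75,221.5),(334.2,277.5)),at_z("scene",(378.75,221.5),.157),at_z("top",(334.2,277.5),.157))
print("mouth",tri((250.75,321.5),(171.9,271.9)),at_z("scene",(250.75,321.5),.145),at_z("top",(171.9,271.9),.145))
h=[at_z("top",(285+u/4,240+(v-300)/4),.055) for u,v in((143,376),(265,405),(235,528),(111,497))]
print("holder",np.mean(h,0),h)
h=[at_z("scene",(330+u/4,215+v/4),.055) for u,v in((88,178),(206,137),(285,203),(176,253))]
print("holder s",np.mean(h,0))
print("flange",at_z("top",(285+188.5/4,240+152/4),.112),at_z("scene",(330+191/4,215+103/4),.112))
for n,a,z in(("honey",(438,277),.114),("pepper",(422,221),.09),("spice",(272,188),.109),("mwave corner",(297,167),.28),("mwaveR",(520,170),.28),("jar",(475,255),.1)): print(n,at_z("top",a,z))
o=env.observe();print(R.from_rotvec(o["tcp_rot"]).as_matrix())
E
```

```text
handle top [ 0.4462 -0.124   0.1532] [ 0.4446 -0.1189  0.157 ] [ 0.4449 -0.1249  0.157 ]
mouth [0.4494 0.2153 0.142 ] [0.4478 0.2175 0.145 ] [0.4488 0.2138 0.145 ]
holder [ 0.444  -0.1209  0.055 ] [array([ 0.4854, -0.0948,  0.055 ]), array([ 0.4706, -0.1629,  0.055 ]), array([ 0.4021, -0.1475,  0.055 ]), array([ 0.4179, -0.0784,  0.055 ])]
holder s [ 0.4422 -0.1178  0.055 ]
flange [ 0.4438 -0.1208  0.112 ] [ 0.4431 -0.1169  0.112 ]
honey [ 0.4498 -0.3451  0.114 ]
pepper [ 0.5709 -0.314   0.09  ]
spice [0.6342 0.0121 0.109 ]
mwave corner [ 0.6456 -0.0524  0.28  ]
mwaveR [ 0.6498 -0.4669  0.28  ]
jar [ 0.4984 -0.4284  0.1   ]
[[ 0.284  -0.0008  0.9588]
 [-0.9588  0.0023  0.284 ]
 [-0.0024 -1.     -0.0001]]
```

```bash
python3 -m crank '[{"claw":0.085,"tx":0.018,"ty":0.034,"tz":0.01,"az":-0.06},{"claw":0.085,"tx":0.036,"ty":0.07,"tz":0.02,"az":-0.12},{"claw":0.085,"tx":0.055,"ty":0.105,"tz":0.03,"az":-0.18},{"claw":0.085,"tx":0.073,"ty":0.14,"tz":0.03,"az":-0.24},{"claw":0.085,"tx":0.09,"ty":0.175,"tz":0.03,"az":-0.288}]' 80
python3 -m crank '[{"claw":0.085,"tx":0.018,"ty":0.034},{"claw":0.085,"tx":0.036,"ty":0.07},{"claw":0.085,"tx":0.055,"ty":0.105},{"claw":0.085,"tx":0.073,"ty":0.14},{"claw":0.085,"tx":0.09,"ty":0.175}]'
python3 -m crank '[{"claw":0.085,"tx":0.018,"ty":0.034},{"claw":0.085,"tx":0.036,"ty":0.07},{"claw":0.085,"tx":0.055,"ty":0.105},{"claw":0.085,"tx":0.073,"ty":0.14},{"claw":0.085,"tx":0.08,"ty":0.152}]'
python3 -m crank '[{"claw":0.085},{"claw":0.085},{"claw":0.085}]'
```

```text
invalid input at $[0]: expected keys claw, tx, ty, tz, ax, ay, az
invalid input at $[0]: expected keys claw, tx, ty, tz, ax, ay, az
invalid input at $[0]: expected keys claw, tx, ty, tz, ax, ay, az
invalid input at $[0]: expected keys claw, tx, ty, tz, ax, ay, az
```

```bash
python3 -m crank '[{"claw":0.085,"tx":0.018,"ty":0.034,"tz":0.01,"ax":0,"ay":0,"az":-0.06},{"claw":0.085,"tx":0.036,"ty":0.07,"tz":0.02,"ax":0,"ay":0,"az":-0.12},{"claw":0.085,"tx":0.055,"ty":0.105,"tz":0.03,"ax":0,"ay":0,"az":-0.18},{"claw":0.085,"tx":0.073,"ty":0.14,"tz":0.03,"ax":0,"ay":0,"az":-0.24},{"claw":0.085,"tx":0.09,"ty":0.175,"tz":0.03,"ax":0,"ay":0,"az":-0.288}]' 80
python3 -m crank '[{"claw":0.085,"tx":0.018,"ty":0.034,"tz":0,"ax":0,"ay":0,"az":0},{"claw":0.085,"tx":0.036,"ty":0.07,"tz":0,"ax":0,"ay":0,"az":0},{"claw":0.085,"tx":0.055,"ty":0.105,"tz":0,"ax":0,"ay":0,"az":0},{"claw":0.085,"tx":0.073,"ty":0.14,"tz":0,"ax":0,"ay":0,"az":0},{"claw":0.085,"tx":0.09,"ty":0.175,"tz":0,"ax":0,"ay":0,"az":0}]'
python3 -m crank '[{"claw":0.085,"tx":0.018,"ty":0.034,"tz":0,"ax":0,"ay":0,"az":0},{"claw":0.085,"tx":0.036,"ty":0.07,"tz":0,"ax":0,"ay":0,"az":0},{"claw":0.085,"tx":0.055,"ty":0.105,"tz":0,"ax":0,"ay":0,"az":0},{"claw":0.085,"tx":0.08,"ty":0.152,"tz":0,"ax":0,"ay":0,"az":0},{"claw":0.085,"tx":0.08,"ty":0.152,"tz":0,"ax":0,"ay":0,"az":0}]'
```

```text
time_s: 0.52
tcp_pos: [0.2755, -0.4466, 0.2697]
tcp_rot: [-1.208, 1.21, -1.212]
ft_force: [0.2, -0.1, 0.5]
grip_width: 0.0849
time_s: 0.93
tcp_pos: [0.3648, -0.2711, 0.269]
tcp_rot: [-1.209, 1.21, -1.209]
ft_force: [1.2, -0.1, 0.1]
grip_width: 0.085
time_s: 1.35
tcp_pos: [0.447, -0.1136, 0.2695]
tcp_rot: [-1.21, 1.202, -1.201]
ft_force: [0.2, 0.3, 0.8]
grip_width: 0.0848
```

```bash
python3 -m crank '[{"claw":0.085,"tx":0,"ty":0,"tz":-0.02,"ax":0,"ay":0,"az":0},{"claw":0.085,"tx":0,"ty":0,"tz":-0.04,"ax":0,"ay":0,"az":0},{"claw":0.085,"tx":0,"ty":0,"tz":-0.06,"ax":0,"ay":0,"az":0},{"claw":0.085,"tx":0,"ty":0,"tz":-0.06,"ax":0,"ay":0,"az":0},{"claw":0.085,"tx":0,"ty":0,"tz":-0.06,"ax":0,"ay":0,"az":0}]'; python3 - <<'E'
from h import *
im=optics.capture("scene")[:,:,::-1];t=optics.capture("top")[:,:,::-1]
f=lambda i,u,v:cv2.resize(i[v:v+150,u:u+100],None,fx=4,fy=4)
cv2.imwrite("pics/a1.png",np.hstack([f(im,330,150),f(t,285,200)]))
E
```

```text
time_s: 1.77
tcp_pos: [0.4431, -0.121, 0.2081]
tcp_rot: [-1.211, 1.212, -1.207]
ft_force: [0.7, -0.2, 0.3]
grip_width: 0.0849
```

View pics/a1.png

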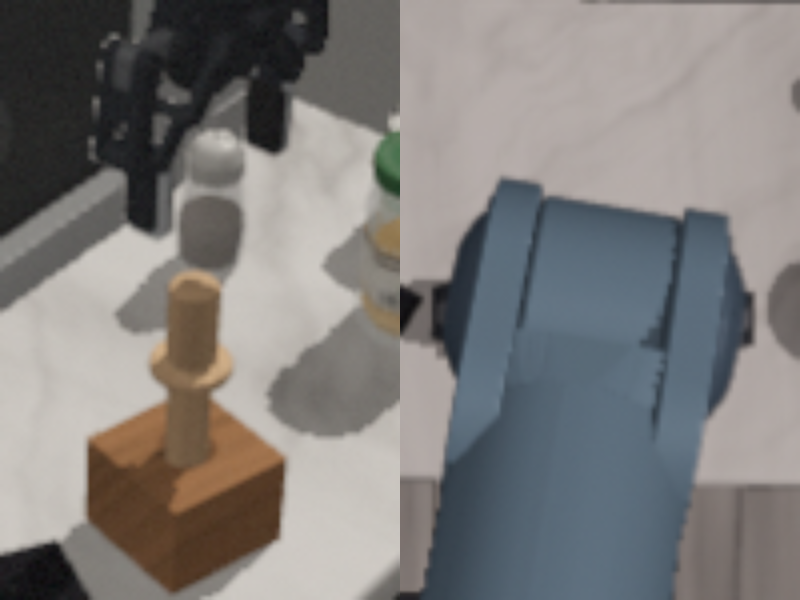

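The view shows the open fingers straddling the handle (handle top at scene ≈(378,221)), aligned with it. Next I descend and grip.

```bash
python3 -m crank '[{"claw":0.085,"tx":0,"ty":0,"tz":-0.02,"ax":0,"ay":0,"az":0},{"claw":0.085,"tx":0,"ty":0,"tz":-0.04,"ax":0,"ay":0,"az":0},{"claw":0.085,"tx":0,"ty":0,"tz":-0.06,"ax":0,"ay":0,"az":0},{"claw":0.085,"tx":0,"ty":0,"tz":-0.085,"ax":0,"ay":0,"az":0},{"claw":0.085,"tx":0,"ty":0,"tz":-0.085,"ax":0,"ay":0,"az":0}]'
python3 -m crank '[{"claw":0.03,"tx":0,"ty":0,"tz":0,"ax":0,"ay":0,"az":0},{"claw":0.02,"tx":0,"ty":0,"tz":0,"ax":0,"ay":0,"az":0},{"claw":0.02,"tx":0,"ty":0,"tz":0,"ax":0,"ay":0,"az":0},{"claw":0.02,"tx":0,"ty":0,"tz":0,"ax":0,"ay":0,"az":0},{"claw":0.02,"tx":0,"ty":0,"tz":0,"ax":0,"ay":0,"az":0}]' 80
python3 -m crank '[{"claw":0.015,"tx":0,"ty":0,"tz":0,"ax":0,"ay":0,"az":0},{"claw":0.015,"tx":0,"ty":0,"tz":0,"ax":0,"ay":0,"az":0},{"claw":0.015,"tx":0,"ty":0,"tz":0,"ax":0,"ay":0,"az":0},{"claw":0.015,"tx":0,"ty":0,"tz":0,"ax":0,"ay":0,"az":0},{"claw":0.015,"tx":0,"ty":0,"tz":0,"ax":0,"ay":0,"az":0}]' 80
```

```text
time_s: 2.28
tcp_pos: [0.4421, -0.121, 0.1218]
tcp_rot: [-1.212, 1.215, -1.206]
ft_force: [-1.3, -0.2, -0.4]
grip_width: 0.0852
time_s: 2.7
tcp_pos: [0.4456, -0.1215, 0.1257]
tcp_rot: [-1.207, 1.207, -1.211]
ft_force: [-2.5, 4.2, 15.9]
grip_width: 0.0251
time_s: 3.12
tcp_pos: [0.446, -0.1212, 0.1259]
tcp_rot: [-1.208, 1.207, -1.211]
ft_force: [0.5, 0.7, 5.9]
grip_width: 0.0244
```

```bash
python3 -m crank '[{"claw":0.015,"tx":0,"ty":0,"tz":0.01,"ax":0,"ay":0,"az":0},{"claw":0.015,"tx":0,"ty":0,"tz":0.02,"ax":0,"ay":0,"az":0},{"claw":0.015,"tx":0,"ty":0,"tz":0.035,"ax":0,"ay":0,"az":0},{"claw":0.015,"tx":0,"ty":0,"tz":0.05,"ax":0,"ay":0,"az":0},{"claw":0.015,"tx":0,"ty":0,"tz":0.065,"ax":0,"ay":0,"az":0}]'
python3 -m crank '[{"claw":0.015,"tx":0,"ty":0,"tz":0.03,"ax":0,"ay":0,"az":0},{"claw":0.015,"tx":0,"ty":0,"tz":0.06,"ax":0,"ay":0,"az":0},{"claw":0.015,"tx":0,"ty":0,"tz":0.095,"ax":0,"ay":0,"az":0},{"claw":0.015,"tx":0,"ty":0,"tz":0.095,"ax":0,"ay":0,"az":0},{"claw":0.015,"tx":0,"ty":0,"tz":0.095,"ax":0,"ay":0,"az":0}]'
python3 - <<'E'
from h import *
from plant import env
im=optics.capture("scene")[:,:,::-1]
cv2.imwrite("pics/a2.png",cv2.resize(im[100:300,280:480],None,fx=3,fy=3))
o=env.observe();print(o["tcp_pos"],o["tcp_rot"],o["ft_force"],o["grip_width"])
E
```

```text
time_s: 3.53
tcp_pos: [0.444, -0.1213, 0.1904]
tcp_rot: [-1.21, 1.21, -1.209]
ft_force: [0.2, 1.0, -1.1]
grip_width: 0.0246
time_s: 3.95
tcp_pos: [0.4459, -0.1218, 0.2875]
tcp_rot: [-1.207, 1.204, -1.214]
ft_force: [0.3, 0.2, -1.6]
grip_width: 0.0242
[ 0.44446522 -0.12148806  0.28535661] [-1.20883819  1.20789447 -1.21098557] [ 0.05864473  0.05506235 -2.28921965] 0.02398343891615185
```

View pics/a2.png

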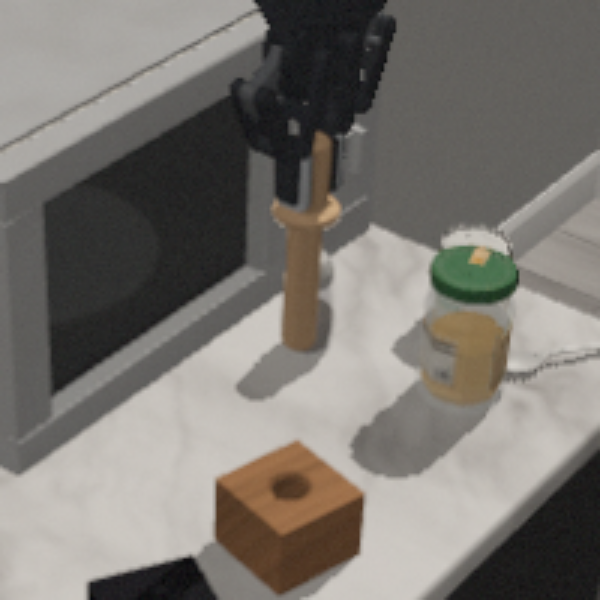

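```bash
python3 - <<'E'
from h import *
print("hole",at_z("scene",(377,261.7),.055))
im=cv2.imread("pics/a2.png")
# shaft edges at rows: print horizontal brownness profile
hsv=cv2.cvtColor(im,cv2.COLOR_BGR2HSV)
for r in range(130,350,12):
    m=(hsv[r,:,1]>70)&(hsv[r,:,0]<25); x=np.where(m[250:370])[0]+250
    if len(x): print(r,100+r/3,280+x[0]/3,280+x[-1]/3,len(x))
for x in(.440,.445):
  b=np.array([x,-.1175,.173])
  print([np.round(proj("scene",b+[0,0,h]),1) for h in(0,.03,.06,.09,.147)])
E
```

```text
hole [ 0.44483107 -0.12074419  0.055     ]
142 147.33333333333334 384.0 391.0 22
154 151.33333333333334 384.0 390.6666666666667 21
166 155.33333333333334 384.3333333333333 390.3333333333333 19
178 159.33333333333334 384.3333333333333 390.3333333333333 19
190 163.33333333333334 384.0 389.6666666666667 18
202 167.33333333333331 371.3333333333333 392.6666666666667 31
214 171.33333333333331 371.3333333333333 392.6666666666667 65
226 175.33333333333331 375.3333333333333 388.0 39
238 179.33333333333331 376.0 386.6666666666667 33
250 183.33333333333331 375.6666666666667 386.3333333333333 33
262 187.33333333333331 375.6666666666667 385.6666666666667 31
274 191.33333333333331 375.3333333333333 386.0 33
286 195.33333333333331 375.0 385.6666666666667 33
298 199.33333333333331 375.0 385.3333333333333 32
310 203.33333333333331 375.0 385.3333333333333 32
322 207.33333333333331 374.6666666666667 385.0 32
334 211.33333333333331 374.3333333333333 385.0 33
346 215.33333333333331 376.0 383.6666666666667 24
[array([380.6, 216. ]), array([381.3, 202.9]), array([382.1, 189.5]), array([382.8, 175.6]), array([384.3, 148.1])]
[array([378.5, 215. ]), array([379.2, 202. ]), array([379.9, 188.5]), array([380.6, 174.7]), array([382. , 147.2])]
```

```bash
python3 -m crank '[{"claw":0.015,"tx":0.0005,"ty":0.035,"tz":0,"ax":0,"ay":0,"az":0},{"claw":0.015,"tx":0.001,"ty":0.07,"tz":0,"ax":0,"ay":0,"az":0},{"claw":0.015,"tx":0.0015,"ty":0.105,"tz":0,"ax":0,"ay":0,"az":0},{"claw":0.015,"tx":0.002,"ty":0.14,"tz":0,"ax":0,"ay":0,"az":0},{"claw":0.015,"tx":0.0025,"ty":0.175,"tz":0,"ax":0,"ay":0,"az":0}]'
python3 -m crank '[{"claw":0.015,"tx":0.0005,"ty":0.035,"tz":0,"ax":0,"ay":0,"az":0},{"claw":0.015,"tx":0.001,"ty":0.07,"tz":0,"ax":0,"ay":0,"az":0},{"claw":0.015,"tx":0.0015,"ty":0.105,"tz":0,"ax":0,"ay":0,"az":0},{"claw":0.015,"tx":0.002,"ty":0.14,"tz":0,"ax":0,"ay":0,"az":0},{"claw":0.015,"tx":0.002,"ty":0.1605,"tz":0,"ax":0,"ay":0,"az":0}]'
python3 -m crank '[{"claw":0.015,"tx":0,"ty":0,"tz":0,"ax":0,"ay":0,"az":0},{"claw":0.015,"tx":0,"ty":0,"tz":0,"ax":0,"ay":0,"az":0},{"claw":0.015,"tx":0,"ty":0,"tz":0,"ax":0,"ay":0,"az":0},{"claw":0.015,"tx":0,"ty":0,"tz":0,"ax":0,"ay":0,"az":0}]'
python3 - <<'E'
from h import *
from plant import env
im=optics.capture("scene")[:,:,::-1];t=optics.capture("top")[:,:,::-1]
cv2.imwrite("pics/a3.png",np.hstack([cv2.resize(im[230:380,200:300],None,fx=4,fy=4),cv2.resize(t[200:350,120:220],None,fx=4,fy=4)]))
o=env.observe();print(o["tcp_pos"],o["tcp_rot"],o["ft_force"],o["grip_width"])
print(proj("scene",[.448,.217,.145]),proj("scene",[.448,.217,.17]))
E
```

```text
time_s: 4.42
tcp_pos: [0.4451, 0.0548, 0.2825]
tcp_rot: [-1.212, 1.212, -1.208]
ft_force: [0.6, 0.5, -1.3]
grip_width: 0.0243
time_s: 4.83
tcp_pos: [0.4466, 0.2181, 0.2828]
tcp_rot: [-1.213, 1.209, -1.203]
ft_force: [0.3, 0.2, -0.5]
grip_width: 0.0245
time_s: 5.17
tcp_pos: [0.4488, 0.212, 0.2832]
tcp_rot: [-1.211, 1.212, -1.212]
ft_force: [0.3, -0.3, -0.6]
grip_width: 0.0246
[0.44915061 0.21231789 0.28370411] [-1.20927146  1.21154724 -1.21194947] [ 0.16924129  0.19952605 -1.04912664] 0.02441809983748583
(np.float64(250.9053394726788), np.float64(321.26325457345547)) (np.float64(249.56463688838858), np.float64(310.09612052909256))
```

View pics/a3.png

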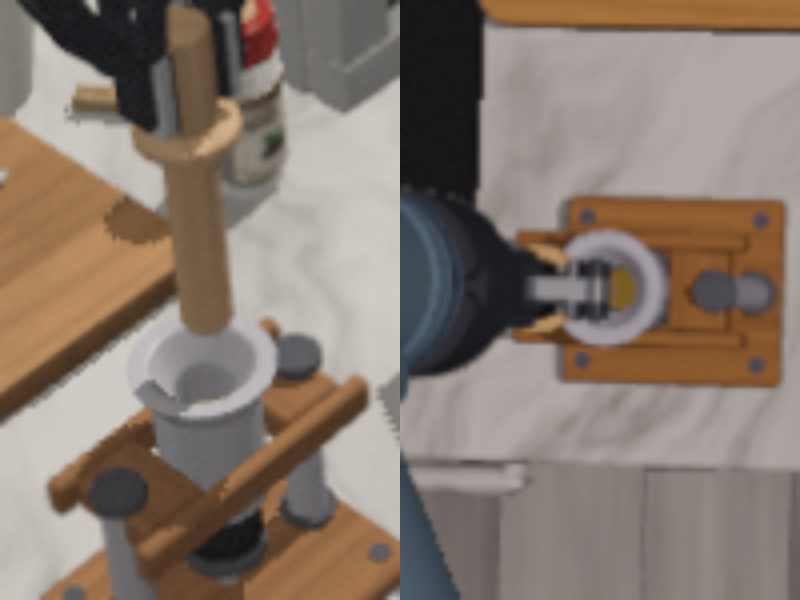

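```bash
python3 - <<'E'
from h import *
im=cv2.imread("pics/a3.png");hsv=cv2.cvtColor(im,cv2.COLOR_BGR2HSV)
for r in range(165,345,16):
    m=(hsv[r,:,1]>70)&(hsv[r,:,0]<25); x=np.where(m[165:245])[0]+165
    if len(x)>8: print(r,230+r/4,(200+(x[0]+x[-1])/8))
for b in([.4483,.2155,.168],[.4483,.2135,.168],[.4463,.2155,.168]):
  b=np.array(b);print(b,[np.round(proj("scene",b+[0,0,h]),1) for h in(0,.03,.06,.09)],"flange top",np.round(proj("top",b+[0,0,.102]),2),"mouth",np.round(proj("top",[b[0],b[1],.145]),2),np.round(proj("scene",[b[0],b[1],.145]),2))
E
```

```text
165 271.25 247.75
181 275.25 248.0
197 279.25 248.625
213 283.25 248.875
229 287.25 248.5
245 291.25 248.5
261 295.25 248.75
277 299.25 249.0
293 303.25 249.125
309 307.25 251.375
325 311.25 251.5
[0.4483 0.2155 0.168 ] [array([250.2, 310.4]), array([248.6, 296.6]), array([246.9, 282.1]), array([245.1, 267.2])] flange top [151.46 271.41] mouth [171.11 272.11] [251.45 320.67]
[0.4483 0.2135 0.168 ] [array([251.1, 309.7]), array([249.5, 295.9]), array([247.8, 281.5]), array([246.1, 266.5])] flange top [152.49 271.43] mouth [172.04 272.14] [252.35 319.99]
[0.4463 0.2155 0.168 ] [array([251.1, 311. ]), array([249.5, 297.1]), array([247.8, 282.7]), array([246. , 267.7])] flange top [151.42 272.48] mouth [171.08 273.07] [252.31 321.25]
```

```bash
python3 -m crank '[{"claw":0.015,"tx":0.0012,"ty":0.0027,"tz":0,"ax":0,"ay":0,"az":0},{"claw":0.015,"tx":0.0012,"ty":0.0027,"tz":-0.005,"ax":0,"ay":0,"az":0},{"claw":0.015,"tx":0.0012,"ty":0.0027,"tz":-0.01,"ax":0,"ay":0,"az":0},{"claw":0.015,"tx":0.0012,"ty":0.0027,"tz":-0.015,"ax":0,"ay":0,"az":0},{"claw":0.015,"tx":0.0012,"ty":0.0027,"tz":-0.02,"ax":0,"ay":0,"az":0}]'
python3 -m crank '[{"claw":0.015,"tx":0,"ty":0,"tz":-0.003,"ax":0,"ay":0,"az":0},{"claw":0.015,"tx":0,"ty":0,"tz":-0.006,"ax":0,"ay":0,"az":0},{"claw":0.015,"tx":0,"ty":0,"tz":-0.009,"ax":0,"ay":0,"az":0},{"claw":0.015,"tx":0,"ty":0,"tz":-0.012,"ax":0,"ay":0,"az":0},{"claw":0.015,"tx":0,"ty":0,"tz":-0.012,"ax":0,"ay":0,"az":0}]'
python3 - <<'E'
from plant import env
o=env.observe();print(o["tcp_pos"],o["ft_force"],o["wrist_torque"])
E
```

```text
time_s: 5.68
tcp_pos: [0.45, 0.2166, 0.2634]
tcp_rot: [-1.21, 1.21, -1.209]
ft_force: [0.9, -0.2, -1.2]
grip_width: 0.0245
time_s: 6.1
tcp_pos: [0.4499, 0.2167, 0.2516]
tcp_rot: [-1.21, 1.21, -1.209]
ft_force: [-0.7, 0.2, -1.2]
grip_width: 0.0247
[0.44985186 0.21672945 0.25157274] [-0.70174288  0.15298623 -1.23427842] [ 0.03952644  0.02866418 -0.08991585]
```

```bash
python3 -m crank '[{"claw":0.015,"tx":0,"ty":0,"tz":-0.0015,"ax":0,"ay":0,"az":0},{"claw":0.015,"tx":0,"ty":0,"tz":-0.003,"ax":0,"ay":0,"az":0},{"claw":0.015,"tx":0,"ty":0,"tz":-0.0045,"ax":0,"ay":0,"az":0},{"claw":0.015,"tx":0,"ty":0,"tz":-0.006,"ax":0,"ay":0,"az":0},{"claw":0.015,"tx":0,"ty":0,"tz":-0.006,"ax":0,"ay":0,"az":0}]'
python3 -m crank '[{"claw":0.015,"tx":0,"ty":0,"tz":-0.0015,"ax":0,"ay":0,"az":0},{"claw":0.015,"tx":0,"ty":0,"tz":-0.003,"ax":0,"ay":0,"az":0},{"claw":0.015,"tx":0,"ty":0,"tz":-0.003,"ax":0,"ay":0,"az":0}]'
```

```text
time_s: 6.52
tcp_pos: [0.45, 0.2168, 0.246]
tcp_rot: [-1.21, 1.209, -1.209]
ft_force: [-0.7, 1.1, -2.2]
grip_width: 0.0245
time_s: 6.77
tcp_pos: [0.45, 0.2168, 0.2429]
tcp_rot: [-1.21, 1.21, -1.209]
ft_force: [0.0, -1.2, -1.0]
grip_width: 0.0245
```

```bash
python3 -m crank '[{"claw":0.015,"tx":0,"ty":0,"tz":-0.001,"ax":0,"ay":0,"az":0},{"claw":0.015,"tx":0,"ty":0,"tz":-0.002,"ax":0,"ay":0,"az":0},{"claw":0.015,"tx":0,"ty":0,"tz":-0.003,"ax":0,"ay":0,"az":0},{"claw":0.015,"tx":0,"ty":0,"tz":-0.004,"ax":0,"ay":0,"az":0},{"claw":0.015,"tx":0,"ty":0,"tz":-0.005,"ax":0,"ay":0,"az":0}]'
python3 -m crank '[{"claw":0.015,"tx":0,"ty":0,"tz":-0.001,"ax":0,"ay":0,"az":0},{"claw":0.015,"tx":0,"ty":0,"tz":-0.002,"ax":0,"ay":0,"az":0},{"claw":0.015,"tx":0,"ty":0,"tz":-0.003,"ax":0,"ay":0,"az":0},{"claw":0.015,"tx":0,"ty":0,"tz":-0.004,"ax":0,"ay":0,"az":0},{"claw":0.015,"tx":0,"ty":0,"tz":-0.004,"ax":0,"ay":0,"az":0}]'
```

```text
time_s: 7.18
tcp_pos: [0.4502, 0.2169, 0.2381]
tcp_rot: [-1.209, 1.209, -1.209]
ft_force: [1.1, -0.0, -1.5]
grip_width: 0.0245
time_s: 7.6
tcp_pos: [0.4501, 0.2168, 0.234]
tcp_rot: [-1.21, 1.21, -1.209]
ft_force: [-0.0, 0.5, -1.4]
grip_width: 0.0242
```

```bash
R='' ; python3 -m crank '[{"claw":0.015,"tx":0,"ty":0,"tz":-0.0008,"ax":0,"ay":0,"az":0},{"claw":0.015,"tx":0,"ty":0,"tz":-0.0016,"ax":0,"ay":0,"az":0},{"claw":0.015,"tx":0,"ty":0,"tz":-0.0024,"ax":0,"ay":0,"az":0},{"claw":0.015,"tx":0,"ty":0,"tz":-0.0032,"ax":0,"ay":0,"az":0},{"claw":0.015,"tx":0,"ty":0,"tz":-0.004,"ax":0,"ay":0,"az":0}]'
python3 -m crank '[{"claw":0.015,"tx":0,"ty":0,"tz":-0.0008,"ax":0,"ay":0,"az":0},{"claw":0.015,"tx":0,"ty":0,"tz":-0.0016,"ax":0,"ay":0,"az":0},{"claw":0.015,"tx":0,"ty":0,"tz":-0.0024,"ax":0,"ay":0,"az":0},{"claw":0.015,"tx":0,"ty":0,"tz":-0.0032,"ax":0,"ay":0,"az":0},{"claw":0.015,"tx":0,"ty":0,"tz":-0.004,"ax":0,"ay":0,"az":0}]'
python3 -m crank '[{"claw":0.015,"tx":0,"ty":0,"tz":-0.0008,"ax":0,"ay":0,"az":0},{"claw":0.015,"tx":0,"ty":0,"tz":-0.0016,"ax":0,"ay":0,"az":0},{"claw":0.015,"tx":0,"ty":0,"tz":-0.0024,"ax":0,"ay":0,"az":0},{"claw":0.015,"tx":0,"ty":0,"tz":-0.0032,"ax":0,"ay":0,"az":0},{"claw":0.015,"tx":0,"ty":0,"tz":-0.004,"ax":0,"ay":0,"az":0}]'
```

```text
time_s: 8.02
tcp_pos: [0.4502, 0.2169, 0.2302]
tcp_rot: [-1.209, 1.209, -1.209]
ft_force: [1.3, 0.6, -1.2]
grip_width: 0.0244
time_s: 8.43
tcp_pos: [0.4505, 0.2171, 0.227]
tcp_rot: [-1.209, 1.209, -1.21]
ft_force: [-1.0, -0.4, 4.9]
grip_width: 0.0243
time_s: 8.85
tcp_pos: [0.4504, 0.217, 0.2224]
tcp_rot: [-1.209, 1.209, -1.209]
ft_force: [-1.4, -0.5, 3.6]
grip_width: 0.0244
```

```bash
python3 -m crank '[{"claw":0.015,"tx":0,"ty":0,"tz":-0.0008,"ax":0,"ay":0,"az":0},{"claw":0.015,"tx":0,"ty":0,"tz":-0.0016,"ax":0,"ay":0,"az":0},{"claw":0.015,"tx":0,"ty":0,"tz":-0.0024,"ax":0,"ay":0,"az":0},{"claw":0.015,"tx":0,"ty":0,"tz":-0.0032,"ax":0,"ay":0,"az":0},{"claw":0.015,"tx":0,"ty":0,"tz":-0.004,"ax":0,"ay":0,"az":0}]'
python3 -m crank '[{"claw":0.015,"tx":0,"ty":0,"tz":-0.0008,"ax":0,"ay":0,"az":0},{"claw":0.015,"tx":0,"ty":0,"tz":-0.0016,"ax":0,"ay":0,"az":0},{"claw":0.015,"tx":0,"ty":0,"tz":-0.0024,"ax":0,"ay":0,"az":0},{"claw":0.015,"tx":0,"ty":0,"tz":-0.0032,"ax":0,"ay":0,"az":0}]'
```

```text
time_s: 9.27
tcp_pos: [0.4503, 0.217, 0.2182]
tcp_rot: [-1.209, 1.209, -1.209]
ft_force: [-0.7, -0.8, 3.8]
grip_width: 0.0243
time_s: 9.6
tcp_pos: [0.4503, 0.217, 0.215]
tcp_rot: [-1.209, 1.209, -1.209]
ft_force: [-0.3, 0.2, 4.0]
grip_width: 0.0242
```

```bash
python3 -m crank '[{"claw":0.015,"tx":0,"ty":0,"tz":-0.0006,"ax":0,"ay":0,"az":0},{"claw":0.015,"tx":0,"ty":0,"tz":-0.0012,"ax":0,"ay":0,"az":0},{"claw":0.015,"tx":0,"ty":0,"tz":-0.0018,"ax":0,"ay":0,"az":0},{"claw":0.015,"tx":0,"ty":0,"tz":-0.0024,"ax":0,"ay":0,"az":0}]'
```

```text
time_s: 9.93
tcp_pos: [0.4503, 0.217, 0.2126]
tcp_rot: [-1.209, 1.209, -1.209]
ft_force: [-0.7, -0.5, 4.1]
grip_width: 0.0244
```

```bash
python3 -m crank '[{"claw":0.015,"tx":0,"ty":0,"tz":-0.0006,"ax":0,"ay":0,"az":0},{"claw":0.015,"tx":0,"ty":0,"tz":-0.0012,"ax":0,"ay":0,"az":0},{"claw":0.015,"tx":0,"ty":0,"tz":-0.0018,"ax":0,"ay":0,"az":0},{"claw":0.015,"tx":0,"ty":0,"tz":-0.0024,"ax":0,"ay":0,"az":0},{"claw":0.015,"tx":0,"ty":0,"tz":-0.003,"ax":0,"ay":0,"az":0}]'
```

```text
time_s: 10.35
tcp_pos: [0.4505, 0.2171, 0.2103]
tcp_rot: [-1.209, 1.209, -1.21]
ft_force: [-0.5, -1.1, 8.0]
grip_width: 0.0246
```

```bash
python3 -m crank '[{"claw":0.015,"tx":0,"ty":0,"tz":-0.0003,"ax":0,"ay":0,"az":0},{"claw":0.015,"tx":0,"ty":0,"tz":-0.0006,"ax":0,"ay":0,"az":0},{"claw":0.015,"tx":0,"ty":0,"tz":-0.0009,"ax":0,"ay":0,"az":0}]'
```

```text
time_s: 10.6
tcp_pos: [0.4506, 0.2171, 0.2099]
tcp_rot: [-1.209, 1.209, -1.21]
ft_force: [-1.7, -1.5, 9.8]
grip_width: 0.0241
```

```bash
python3 -m crank '[{"claw":0.015,"tx":0,"ty":0,"tz":-0.0004,"ax":0,"ay":0,"az":0},{"claw":0.015,"tx":0,"ty":0,"tz":-0.0008,"ax":0,"ay":0,"az":0},{"claw":0.015,"tx":0,"ty":0,"tz":-0.0012,"ax":0,"ay":0,"az":0}]'
python3 -c "
from plant import env;print(env.observe()['ft_force'])"
```

```text
time_s: 10.85
tcp_pos: [0.4508, 0.2172, 0.2093]
tcp_rot: [-1.208, 1.208, -1.21]
ft_force: [-1.4, -0.5, 12.2]
grip_width: 0.0244
[-1.4215819  -0.52697911 12.19481302]
```

Net about 13.5 N against the −1.3 N tare. I'll add a little and hold.

```bash
python3 -m crank '[{"claw":0.015,"tx":0,"ty":0,"tz":-0.0004,"ax":0,"ay":0,"az":0},{"claw":0.015,"tx":0,"ty":0,"tz":-0.0008,"ax":0,"ay":0,"az":0},{"claw":0.015,"tx":0,"ty":0,"tz":-0.0008,"ax":0,"ay":0,"az":0}]'
python3 -m crank '[{"claw":0.015,"tx":0,"ty":0,"tz":0,"ax":0,"ay":0,"az":0},{"claw":0.015,"tx":0,"ty":0,"tz":0,"ax":0,"ay":0,"az":0},{"claw":0.015,"tx":0,"ty":0,"tz":0,"ax":0,"ay":0,"az":0}]'
```

```text
time_s: 11.1
tcp_pos: [0.4509, 0.2173, 0.2088]
tcp_rot: [-1.209, 1.208, -1.21]
ft_force: [-2.5, -1.0, 14.4]
grip_width: 0.0243
time_s: 11.35
tcp_pos: [0.4509, 0.2173, 0.2088]
tcp_rot: [-1.208, 1.208, -1.21]
ft_force: [-1.8, -0.6, 12.9]
grip_width: 0.0241
```

```bash
for i in 1 2 3; do python3 -m crank '[{"claw":0.015,"tx":0,"ty":0,"tz":0,"ax":0,"ay":0,"az":0},{"claw":0.015,"tx":0,"ty":0,"tz":0,"ax":0,"ay":0,"az":0},{"claw":0.015,"tx":0,"ty":0,"tz":0,"ax":0,"ay":0,"az":0},{"claw":0.015,"tx":0,"ty":0,"tz":0,"ax":0,"ay":0,"az":0}]' | grep -E "time|force|pos"; done
```

```text
time_s: 11.68
tcp_pos: [0.4509, 0.2173, 0.2088]
ft_force: [-2.5, -2.2, 12.8]
time_s: 12.02
tcp_pos: [0.4509, 0.2173, 0.2088]
ft_force: [-2.2, -2.2, 13.8]
time_s: 12.35
tcp_pos: [0.4509, 0.2173, 0.2088]
ft_force: [-2.7, -1.3, 13.2]
```

Held over 1 s at about 14.6 N net. Now drawing the pusher out.

```bash
python3 -m crank '[{"claw":0.015,"tx":0,"ty":0,"tz":0.002,"ax":0,"ay":0,"az":0},{"claw":0.015,"tx":0,"ty":0,"tz":0.005,"ax":0,"ay":0,"az":0},{"claw":0.015,"tx":0,"ty":0,"tz":0.01,"ax":0,"ay":0,"az":0},{"claw":0.015,"tx":0,"ty":0,"tz":0.015,"ax":0,"ay":0,"az":0},{"claw":0.015,"tx":0,"ty":0,"tz":0.02,"ax":0,"ay":0,"az":0}]'
python3 -m crank '[{"claw":0.015,"tx":0,"ty":0,"tz":0.008,"ax":0,"ay":0,"az":0},{"claw":0.015,"tx":0,"ty":0,"tz":0.018,"ax":0,"ay":0,"az":0},{"claw":0.015,"tx":0,"ty":0,"tz":0.028,"ax":0,"ay":0,"az":0},{"claw":0.015,"tx":0,"ty":0,"tz":0.043,"ax":0,"ay":0,"az":0},{"claw":0.015,"tx":0,"ty":0,"tz":0.06,"ax":0,"ay":0,"az":0}]'
python3 -m crank '[{"claw":0.015,"tx":0,"ty":0,"tz":0,"ax":0,"ay":0,"az":0},{"claw":0.015,"tx":0,"ty":0,"tz":0,"ax":0,"ay":0,"az":0},{"claw":0.015,"tx":0,"ty":0,"tz":0,"ax":0,"ay":0,"az":0}]'
```

```text
time_s: 12.77
tcp_pos: [0.4496, 0.2167, 0.2265]
tcp_rot: [-1.21, 1.21, -1.209]
ft_force: [0.8, 0.4, -0.3]
grip_width: 0.0244
time_s: 13.18
tcp_pos: [0.4498, 0.2168, 0.2877]
tcp_rot: [-1.21, 1.21, -1.209]
ft_force: [-0.5, 1.0, -0.7]
grip_width: 0.0243
time_s: 13.43
tcp_pos: [0.45, 0.2167, 0.2865]
tcp_rot: [-1.21, 1.209, -1.21]
ft_force: [0.0, -0.7, -0.5]
grip_width: 0.0243
```

```bash
python3 -m crank '[{"claw":0.015,"tx":-0.0005,"ty":-0.035,"tz":0,"ax":0,"ay":0,"az":0},{"claw":0.015,"tx":-0.001,"ty":-0.07,"tz":0,"ax":0,"ay":0,"az":0},{"claw":0.015,"tx":-0.0015,"ty":-0.105,"tz":0,"ax":0,"ay":0,"az":0},{"claw":0.015,"tx":-0.002,"ty":-0.14,"tz":0,"ax":0,"ay":0,"az":0},{"claw":0.015,"tx":-0.0025,"ty":-0.175,"tz":0,"ax":0,"ay":0,"az":0}]'
python3 -m crank '[{"claw":0.015,"tx":-0.0005,"ty":-0.035,"tz":0,"ax":0,"ay":0,"az":0},{"claw":0.015,"tx":-0.001,"ty":-0.07,"tz":0,"ax":0,"ay":0,"az":0},{"claw":0.015,"tx":-0.0015,"ty":-0.105,"tz":0,"ax":0,"ay":0,"az":0},{"claw":0.015,"tx":-0.0025,"ty":-0.14,"tz":0,"ax":0,"ay":0,"az":0},{"claw":0.015,"tx":-0.0032,"ty":-0.1632,"tz":0,"ax":0,"ay":0,"az":0}]'
python3 -m crank '[{"claw":0.015,"tx":0,"ty":0,"tz":0,"ax":0,"ay":0,"az":0},{"claw":0.015,"tx":0,"ty":0,"tz":-0.03,"ax":0,"ay":0,"az":0},{"claw":0.015,"tx":0,"ty":0,"tz":-0.06,"ax":0,"ay":0,"az":0},{"claw":0.015,"tx":0,"ty":0,"tz":-0.09,"ax":0,"ay":0,"az":0},{"claw":0.015,"tx":0,"ty":0,"tz":-0.095,"ax":0,"ay":0,"az":0}]'
python3 -m crank '[{"claw":0.015,"tx":0,"ty":0,"tz":0,"ax":0,"ay":0,"az":0},{"claw":0.015,"tx":0,"ty":0,"tz":0,"ax":0,"ay":0,"az":0},{"claw":0.015,"tx":0,"ty":0,"tz":0,"ax":0,"ay":0,"az":0}]'
python3 - <<'E'
from h import *
im=optics.capture("scene")[:,:,::-1]
cv2.imwrite("pics/a4.png",cv2.resize(im[170:310,310:450],None,fx=4,fy=4))
E
```

```text
time_s: 13.85
tcp_pos: [0.4464, 0.0402, 0.2855]
tcp_rot: [-1.211, 1.211, -1.208]
ft_force: [0.8, -0.7, 0.2]
grip_width: 0.0244
time_s: 14.27
tcp_pos: [0.4428, -0.1253, 0.2853]
tcp_rot: [-1.21, 1.214, -1.212]
ft_force: [0.5, 0.7, -1.1]
grip_width: 0.0248
time_s: 14.68
tcp_pos: [0.4392, -0.1197, 0.1857]
tcp_rot: [-1.215, 1.22, -1.2]
ft_force: [-1.2, -0.0, -1.7]
grip_width: 0.0241
time_s: 14.93
tcp_pos: [0.4461, -0.1213, 0.1935]
tcp_rot: [-1.208, 1.206, -1.211]
ft_force: [0.2, -0.3, -0.9]
grip_width: 0.0242
```

View pics/a4.png

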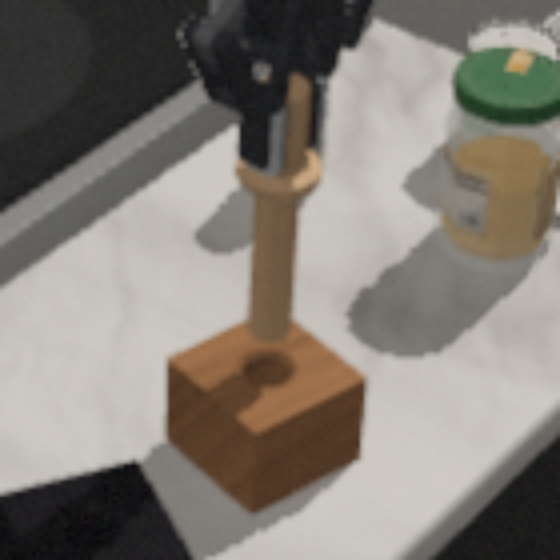

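The tip (≈(378,254) scene) is just above the hole (≈(377,262)) and lined up. Lowering gently.

```bash
python3 -m crank '[{"claw":0.015,"tx":0,"ty":0,"tz":-0.003,"ax":0,"ay":0,"az":0},{"claw":0.015,"tx":0,"ty":0,"tz":-0.007,"ax":0,"ay":0,"az":0},{"claw":0.015,"tx":0,"ty":0,"tz":-0.011,"ax":0,"ay":0,"az":0},{"claw":0.015,"tx":0,"ty":0,"tz":-0.015,"ax":0,"ay":0,"az":0},{"claw":0.015,"tx":0,"ty":0,"tz":-0.015,"ax":0,"ay":0,"az":0}]'
python3 -m crank '[{"claw":0.015,"tx":0,"ty":0,"tz":-0.002,"ax":0,"ay":0,"az":0},{"claw":0.015,"tx":0,"ty":0,"tz":-0.004,"ax":0,"ay":0,"az":0},{"claw":0.015,"tx":0,"ty":0,"tz":-0.006,"ax":0,"ay":0,"az":0},{"claw":0.015,"tx":0,"ty":0,"tz":-0.008,"ax":0,"ay":0,"az":0},{"claw":0.015,"tx":0,"ty":0,"tz":-0.01,"ax":0,"ay":0,"az":0}]'
```

```text
time_s: 15.4
tcp_pos: [0.4436, -0.1211, 0.1757]
tcp_rot: [-1.21, 1.211, -1.208]
ft_force: [-0.9, -0.8, -1.4]
grip_width: 0.0247
time_s: 15.82
tcp_pos: [0.4446, -0.1212, 0.1666]
tcp_rot: [-1.209, 1.209, -1.209]
ft_force: [1.5, 0.8, -0.3]
grip_width: 0.0239
```

```bash
python3 -m crank '[{"claw":0.015,"tx":0,"ty":0,"tz":-0.003,"ax":0,"ay":0,"az":0},{"claw":0.015,"tx":0,"ty":0,"tz":-0.006,"ax":0,"ay":0,"az":0},{"claw":0.015,"tx":0,"ty":0,"tz":-0.009,"ax":0,"ay":0,"az":0},{"claw":0.015,"tx":0,"ty":0,"tz":-0.012,"ax":0,"ay":0,"az":0},{"claw":0.015,"tx":0,"ty":0,"tz":-0.015,"ax":0,"ay":0,"az":0}]'
python3 -m crank '[{"claw":0.015,"tx":0,"ty":0,"tz":-0.003,"ax":0,"ay":0,"az":0},{"claw":0.015,"tx":0,"ty":0,"tz":-0.006,"ax":0,"ay":0,"az":0},{"claw":0.015,"tx":0,"ty":0,"tz":-0.01,"ax":0,"ay":0,"az":0},{"claw":0.015,"tx":0,"ty":0,"tz":-0.014,"ax":0,"ay":0,"az":0},{"claw":0.015,"tx":0,"ty":0,"tz":-0.018,"ax":0,"ay":0,"az":0}]'
python3 -m crank '[{"claw":0.015,"tx":0,"ty":0,"tz":-0.002,"ax":0,"ay":0,"az":0},{"claw":0.015,"tx":0,"ty":0,"tz":-0.004,"ax":0,"ay":0,"az":0},{"claw":0.015,"tx":0,"ty":0,"tz":-0.006,"ax":0,"ay":0,"az":0},{"claw":0.015,"tx":0,"ty":0,"tz":-0.007,"ax":0,"ay":0,"az":0},{"claw":0.015,"tx":0,"ty":0,"tz":-0.007,"ax":0,"ay":0,"az":0}]'
```

```text
time_s: 16.23
tcp_pos: [0.4447, -0.1211, 0.1515]
tcp_rot: [-1.209, 1.209, -1.209]
ft_force: [0.2, 0.5, -0.6]
grip_width: 0.0241
time_s: 16.65
tcp_pos: [0.4448, -0.1211, 0.1335]
tcp_rot: [-1.209, 1.209, -1.209]
ft_force: [0.6, 0.4, 0.8]
grip_width: 0.0244
time_s: 17.07
tcp_pos: [0.4447, -0.1211, 0.1266]
tcp_rot: [-1.209, 1.209, -1.209]
ft_force: [0.8, 1.0, -2.6]
grip_width: 0.0244
```

```bash
python3 -m crank '[{"claw":0.015,"tx":0,"ty":0,"tz":-0.001,"ax":0,"ay":0,"az":0},{"claw":0.015,"tx":0,"ty":0,"tz":-0.001,"ax":0,"ay":0,"az":0}]'
python3 -m crank '[{"claw":0.04,"tx":0,"ty":0,"tz":0,"ax":0,"ay":0,"az":0},{"claw":0.06,"tx":0,"ty":0,"tz":0,"ax":0,"ay":0,"az":0},{"claw":0.085,"tx":0,"ty":0,"tz":0,"ax":0,"ay":0,"az":0},{"claw":0.085,"tx":0,"ty":0,"tz":0,"ax":0,"ay":0,"az":0},{"claw":0.085,"tx":0,"ty":0,"tz":0,"ax":0,"ay":0,"az":0}]'
python3 -m crank '[{"claw":0.085,"tx":0,"ty":0,"tz":0,"ax":0,"ay":0,"az":0},{"claw":0.085,"tx":0,"ty":0,"tz":0.02,"ax":0,"ay":0,"az":0},{"claw":0.085,"tx":0,"ty":0,"tz":0.05,"ax":0,"ay":0,"az":0},{"claw":0.085,"tx":0,"ty":0,"tz":0.09,"ax":0,"ay":0,"az":0},{"claw":0.085,"tx":0,"ty":0,"tz":0.13,"ax":0,"ay":0,"az":0}]'
python3 -m crank '[{"claw":0.085,"tx":0,"ty":0,"tz":0,"ax":0,"ay":0,"az":0},{"claw":0.085,"tx":0,"ty":0,"tz":0,"ax":0,"ay":0,"az":0},{"claw":0.085,"tx":0,"ty":0,"tz":0,"ax":0,"ay":0,"az":0}]'
python3 - <<'E'
from h import *
im=optics.capture("scene")[:,:,::-1]
cv2.imwrite("pics/a5.png",np.hstack([cv2.resize(im[170:310,310:450],None,fx=4,fy=4)[:,:400],cv2.resize(im[280:420,200:300],None,fx=4,fy=4)]))
E
```

```text
time_s: 17.23
tcp_pos: [0.4448, -0.1212, 0.1259]
tcp_rot: [-1.209, 1.209, -1.21]
ft_force: [1.8, 1.4, -0.2]
grip_width: 0.0244
time_s: 17.65
tcp_pos: [0.4443, -0.1215, 0.1257]
tcp_rot: [-1.209, 1.21, -1.21]
ft_force: [-0.1, -0.9, -0.1]
grip_width: 0.0827
time_s: 18.07
tcp_pos: [0.4432, -0.1209, 0.2563]
tcp_rot: [-1.211, 1.212, -1.207]
ft_force: [1.4, -0.5, 0.4]
grip_width: 0.0846
time_s: 18.32
tcp_pos: [0.4442, -0.1213, 0.2557]
tcp_rot: [-1.209, 1.209, -1.21]
ft_force: [-0.6, 0.7, -0.8]
grip_width: 0.0845
```

View pics/a5.png

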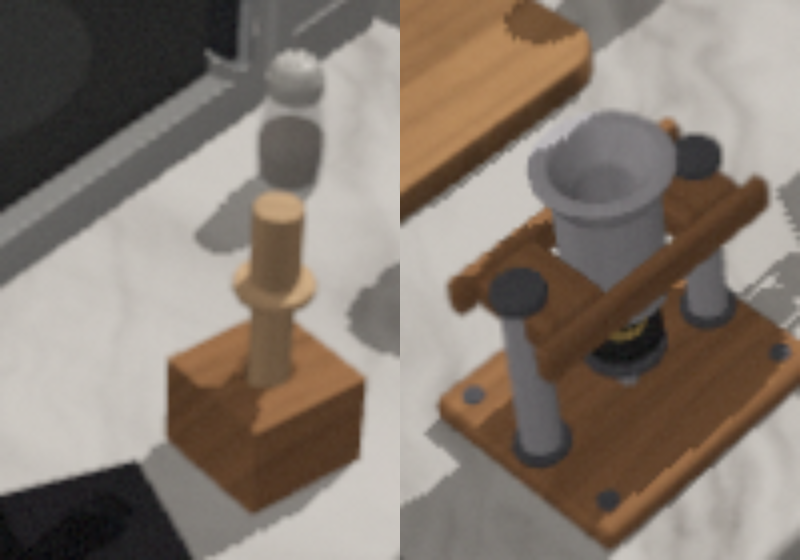

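The pusher is upright in the holder with its handle top at (379,221), where it was at the start. The brass die shows on the black catch pad at about (257,362). Handing in.

```bash
python3 -c "
from plant import workorder;print(workorder.finish_job())"
```

```text
the job is handed in; nothing more can be done
None
```

The job is done and handed in after about 18 s of robot time; the hand-in gave no verdict.

- **Driving the die:** I took the pusher just above its flange and lowered it into the barrel without feeling contact. I drove the die at about 7–10 mm/s against roughly 5–6 N. It landed about 20 mm down by my estimate.
- **Pressing on the catch:** I leaned on it for a little over 1 s at about 14–15 N. The highest reading was 14.4 N, about 15.7 N after allowing for the pusher's weight.
- **Returning the pusher:** I drew it out and lowered it back into the brown holder. At release, the arm's height matched the height at the grasp.
- **Last checks:** In the last image the pusher stands upright with its handle top within about 1 pixel of where it started. The brass die shows on the catch pad, and the open gripper was clear, about 13 cm above its release height. I did not measure the bystanders again; the arm passed well above them.
- **Disagreements:** The two cameras differed by about 4 mm in y. The pusher was also about 3 mm off the barrel's axis on the first approach, so I corrected it before inserting.

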